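Switch on the specimen light in the proper order

ROBOT

A 6-joint arm with a two-finger parallel gripper is mounted at the origin on the work surface. World frame = base frame: x ahead of the robot, y to its left, z up, the work surface at z = 0. Lengths are in mm, angles in rad, forces in N, time in s.
With the tool pointing down it reaches from about 350 to 875 mm from the base axis. Payload 4.2 kg.
Tool frame: the origin (TCP) lies at the very end of the fingers, on their centre line; the grasp point (between the pads) lies 19 mm behind it; z points along the fingers, y is the line along which they close (so a half turn about z gives the same grasp; the last joint's range is limited). The gripper opens to 85 mm and grips with 20 to 120 N. Pads are 22 mm wide; open, the fingers measure 114 mm over their backs; the gripper's body (76 mm by 85 mm) begins 54 mm behind the grasp point. The pads swing forward as they close: fully open they stand 13 mm farther back than shut.
Start: joints at [-0.93, 0.385, 0.008, 0, -1.194, -0.259], TCP at [232.883, -579.969, 205.612] pointing down, gripper open.
Joint ranges: [-3.14, 3.14], [-1.21, 2.06], [-1.07, 1.41], [-3.16, 2.05], [-2.99, -0.16], [-3.1, 3.1]. Speed limits (rad/s): [2.79, 2.79, 3.14, 3.14, 3.14, 3.14].

INTERFACE

Orientations are given as a unit quaternion [x, y, z, w].
In Python, from bench import read_state, get_image, camera_model, job_done gives the robot as it stands.
- The arm moves only by the shell command python3 -m handwheel 'ROWS'. ROWS is JSON, a list of rows, each a list of 7 numbers: the shift along the tool's x, y, z in m, then the turn, a rotation vector about the tool's x, y, z in rad, then the gripper's target within -1 to 1 (fully open at 1, half-way at 0, shut at -1). In form: [[dx, dy, dz, wx, wy, wz, jaw], ...]. A call has 1 to 10 rows; each row is the pose to reach, as a shift and turn from the pose commanded when the call began, along the tool's axes at that moment; what a row does not reach only later rows make up. A row lasts 1/8 s, in which the tool goes at most 62.5 mm and 10.7 degrees, less where a joint would pass 70% of its speed; a pose out of reach is approached as far as the arm can. A call with a gripper value outside its range is refused whole. The fingers move at their own pace and stop on an object; the grip force is fixed at half the most. Time passes only in rows, so rows that repeat a pose let the fingers close. It gives the time, the measured TCP pose, the force, the opening and the grip force at its end, in the units of the state.
- read_state(): the state, without advancing time (a new reading comes with each control period).
- get_image(name): name is "scene" or "top" or "wrist"; returns (picture, depth): 400x640x3 uint8, blue, green, red; 400x640 float32, mm along the optical axis (not along the pixel's ray), 0 where there is no reading.
- camera_model(name): a dict with "K" (3x3 intrinsics, pixels), "dist" ([k1, k2, p1, p2, k3] as OpenCV has them; the pictures are not rectified), "rvec" (rotation vector, rad) and "tvec" (3), from world to camera coordinates, as OpenCV has them; the wrist camera has in their place "hand_eye" (4x4, takes a point from camera to tool coordinates, whose origin is the TCP and whose axes are the flange's). Camera axes: x right, y down, z forward; pixel columns grow to the right and rows downward; lengths in mm; the calibration is good to about 2 mm. A picture is of the moment at which its call begins: read the wrist's pose just before it. camera_model takes no time and is no camera call.
- job_done(): hands the job in; it is judged then, once.
The state is a dict: "clock": time; "joints": joint angles; "joint_vel": joint speeds; "joint_efforts": joint torques, N m; "position": TCP position; "ee_rot": TCP orientation; "contact_force": force on the tool from outside, world axes, zero at the start; "wrist_torque": the same for the moment, N m; "gripper_width": finger opening in mm; "grasp_force": force on a finger pad.
Only numpy, scipy, OpenCV 4.12 (cv2) and the standard library are available. Lean on these libraries where they do the work, as an engineer would, in place of code of your own. Each camera call takes 0.05 s, during which the arm holds its last target. There are 200 camera calls.

TASK

Start up the light for looking at the seaweed specimens: with the fingertips press in the mains switch (round key), then the fan switch (square key), and last the lamp switch (long bar key), each lightly and well down so that it stays in. Just press: do not pick up, tip or shove the switch boxes, and leave the jar, the dish and the brush where they are.

Things in the scene. Friction and masses are not known exactly. Their poses are not given: they have to be found in the camera images.
- mains: Mains switch: loose cordless switch box, white plastic, 70 x 70 mm, 40 mm high, 0.4 to 0.85 kg, on rubber feet; in the middle of its top stands one black ROUND key, 40 mm in diameter. Origin: centre of the underside; z up. The three boxes differ only in the key's shape.
- mains_top (a point): Centre of the top face of the mains switch's key; moves with the key. With the key up it is 56 mm above the bench (16 mm out of the box); with the stem fully in, 46 mm. The cap rides on the latching stem on a spring of 4 N per mm: it gives about 1 mm before the stem moves, up to 5 mm more past the stem's stop, and springs back when let go.
- mains_key (a joint): How far that key's latching stem is in, straight down, in m: 0 up (off; it may start up to 0.0015 in), 0.010 fully in, at its stop. Counts as on beyond 0.006. The stem has no return spring: a steady 3 to 4 N moves it and it stays where it is left.
- fan: Fan switch: loose cordless switch box, white plastic, 70 x 70 mm, 40 mm high, 0.4 to 0.85 kg, on rubber feet; in the middle of its top stands one black SQUARE key, 34 x 34 mm. Origin: centre of the underside; z up. The three boxes differ only in the key's shape.
- fan_top (a point): Centre of the top face of the fan switch's key; moves with the key. With the key up it is 56 mm above the bench (16 mm out of the box); with the stem fully in, 46 mm. The cap rides on the latching stem on a spring of 4 N per mm: it gives about 1 mm before the stem moves, up to 5 mm more past the stem's stop, and springs back when let go.
- fan_key (a joint): How far that key's latching stem is in, straight down, in m: 0 up (off; it may start up to 0.0015 in), 0.010 fully in, at its stop. Counts as on beyond 0.006. The stem has no return spring: a steady 3 to 4 N moves it and it stays where it is left.
- lamp: Lamp switch: loose cordless switch box, white plastic, 70 x 70 mm, 40 mm high, 0.4 to 0.85 kg, on rubber feet; in the middle of its top stands one black LONG BAR key, 20 mm along the box's x by 58 mm along its y, rounded edges. Origin: centre of the underside; z up. The three boxes differ only in the key's shape.
- lamp_top (a point): Centre of the top face of the lamp switch's key; moves with the key. With the key up it is 56 mm above the bench (16 mm out of the box); with the stem fully in, 46 mm. The cap rides on the latching stem on a spring of 4 N per mm: it gives about 1 mm before the stem moves, up to 5 mm more past the stem's stop, and springs back when let go.
- lamp_key (a joint): How far that key's latching stem is in, straight down, in m: 0 up (off; it may start up to 0.0015 in), 0.010 fully in, at its stop. Counts as on beyond 0.006. The stem has no return spring: a steady 3 to 4 N moves it and it stays where it is left.
- jar: Bystander: loose specimen jar with white lid, 60 mm in diameter, 85 mm high, 0.25 kg, standing. Origin: centre of the underside.
- dish: Bystander: loose shallow glass dish, 100 mm in diameter, 22 mm high, 0.15 kg. Origin: centre of the underside.
- brush: Bystander: loose small brush lying on the bench, 170 mm long along its x, handle to -x. Origin: near its middle, on its underside.

How it is judged:
By the outcome, as a careful person would: the job done as asked, in the order asked, and still so for the second after the job is handed in, with the robot touching nothing.
It also fails if it takes over 43 s, if anything falls off the work surface, if the arm or the gripper's body presses on something with over 40 N, if the wrist force passes 120 N, or if a joint passes its speed limit or range.

## Working session

There is one attempt and no reset: what is moved stays moved. The work goes in short steps, Python scripts to look and compute and a shell command to move; the robot and the scene stay as the last step left them, time stands still between calls to the robot, and variables do not carry over. Pictures are saved under pics/ and viewed, at most 10 in all, crops included, and the job is handed in when it is done.

```bash
mkdir -p pics; python3 - <<'E'
from bench import *
import cv2
print(read_state())
for n in("top","scene"):
    im,d=get_image(n); cv2.imwrite(f"pics/{n}0.png",im); 
    import numpy as np; np.savez(f"{n}0.npz",im=im,d=d)
    print(camera_model(n))
E
```

```text
{'clock': 0.0, 'joints': array([-9.30387621e-01,  3.85572610e-01,  6.61646751e-03, -5.03280102e-04,
       -1.19398065e+00, -2.58593013e-01]), 'joint_vel': array([-4.23615503e-04, -7.10990308e-04, -4.93356622e-06, -4.68548648e-04,
       -1.38924198e-03, -6.89642393e-04]), 'joint_efforts': array([-7.33172928e-04, -3.92285657e+01,  1.88405514e+01,  4.18616652e+00,
       -4.66080179e-03, -3.16801412e-06]), 'position': array([ 232.65347634, -579.39540451,  204.50764702]), 'ee_rot': array([-1.89659054e-01,  9.81849399e-01,  1.06554566e-03, -2.54379686e-04]), 'contact_force': array([-0.31922376,  0.1266827 ,  0.31114777]), 'wrist_torque': array([-0.05101939,  0.00734172,  0.03888653]), 'grasp_force': 0.0, 'gripper_width': 85.15530937281824}
{'K': array([[420.11314217,   0.        , 323.42273076],
       [  0.        , 420.11314217, 187.07426831],
       [  0.        ,   0.        ,   1.        ]]), 'dist': array([-0.09430355,  0.        ,  0.        ,  0.        ,  0.        ]), 'rvec': array([ 2.26050473, -1.92356076,  0.22080062]), 'tvec': array([  9.03157384, 615.46097781, 907.00655389])}
{'K': array([[492.5124073 ,   0.        , 311.36489983],
       [  0.        , 492.5124073 , 198.67118484],
       [  0.        ,   0.        ,   1.        ]]), 'dist': array([-0.07683463,  0.        ,  0.        ,  0.        ,  0.        ]), 'rvec': array([ 1.87942048,  1.9990663 , -0.53995183]), 'tvec': array([ -58.80150793, -496.1081725 , 1532.14262367])}
```

View pics/top0.png

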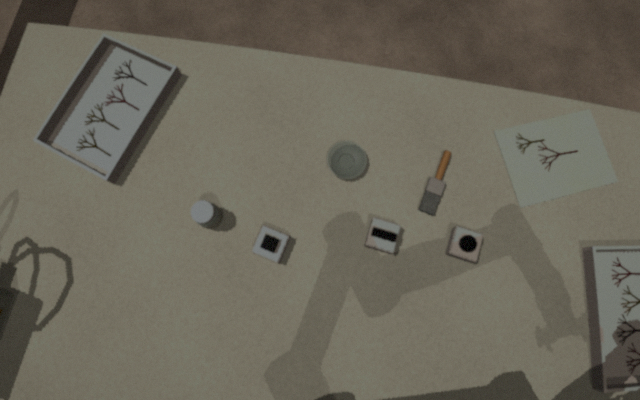

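The top view shows the mains key (round) at about (468,243), the lamp key (bar) at (384,235) and the fan key (square) at (269,243). The jar is at (207,213), the dish at (349,161) and the brush at (437,185).

```bash
cat > h.py <<'E'
import numpy as np, cv2
from bench import *
from scipy.spatial.transform import Rotation as R
def px2w(cam,uv,z):
    c=camera_model(cam); M=cv2.Rodrigues(c['rvec'])[0]
    p=cv2.undistortPoints(np.array([[uv]],float),c['K'],c['dist'])[0,0]
    o=-M.T@c['tvec']; r=M.T@np.array([p[0],p[1],1]); return o+r*(z-o[2])/r[2]
def wrist(uv,z,s):
    c=camera_model('wrist'); H=c['hand_eye']; p=cv2.undistortPoints(np.array([[uv]],float),c['K'],c['dist'])[0,0]
    Rt=R.from_quat(s['ee_rot']).as_matrix()
    o=Rt@H[:3,3]+s['position']; r=Rt@H[:3,:3]@np.array([p[0],p[1],1]); return o+r*(z-o[2])/r[2]
def rel(p,s=None):  # world point -> shift in tool axes
    s=s or read_state(); return R.from_quat(s['ee_rot']).inv().apply(np.array(p)-s['position'])
E
python3 - <<'E'
from h import *
im=np.load('top0.npz')['im'];g=im.max(2)
s=read_state()
for n,(u,v) in dict(mains=(468,243),lamp=(384,235),fan=(269,243)).items():
    sub=(g[v-18:v+19,u-18:u+19]<45).astype(np.uint8)
    k,l,st,ce=cv2.connectedComponentsWithStats(sub)
    i=l[18,18]; c=ce[i]+[u-18,v-18]
    ys,xs=np.where(l==i); r=cv2.minAreaRect(np.c_[xs,ys].astype(np.float32))
    bx=np.array([px2w('top',q+[u-18,v-18],56)[:2] for q in cv2.boxPoints(r)])
    w=px2w('top',c,56)
    print(n,c,st[i],w.round(1),bx.round(0).tolist(),rel(w,s).round(1))
for n,p in dict(jar=(207,213),dish=(349,161),brush=(437,185)).items(): print(n,px2w('top',p,40 if n=='jar' else 10).round())
print(R.from_quat(s['ee_rot']).as_matrix().round(3))
print(camera_model('wrist'))
E
```

```text
mains [467.53431373 243.25490196] [ 10  11  16  16 204] [ 530.8 -243.2   56. ] [[545.0, -224.0], [550.0, -259.0], [516.0, -262.0], [510.0, -227.0]] [-401.9  200.7  149. ]
lamp [384.01685393 234.29213483] [  6  11  25  13 178] [521.2 -47.8  56. ] [[516.0, -19.0], [533.0, -22.0], [526.0, -77.0], [509.0, -74.0]] [-465.8  385.6  149.3]
fan [269.75       243.09444444] [ 10  10  18  17 180] [459.3 208.1  56. ] [[449.0, 227.0], [478.0, 220.0], [470.0, 189.0], [442.0, 196.0]] [-503.7  646.2  149.9]
jar [506. 371.  40.]
dish [696.  57.  10.]
brush [ 670. -169.   10.]
[[-0.928 -0.372 -0.001]
 [-0.372  0.928  0.002]
 [ 0.     0.002 -1.   ]]
{'K': array([[358.0460202 ,   0.        , 317.81350843],
       [  0.        , 358.0460202 , 200.58579823],
       [  0.        ,   0.        ,   1.        ]]), 'dist': array([-0.06250564,  0.        ,  0.        ,  0.        ,  0.        ]), 'hand_eye': array([[ 5.17607074e-04, -9.61484411e-01, -2.74858981e-01,
         6.94583539e+01],
       [ 9.99999622e-01,  3.05590924e-04,  8.14184668e-04,
         5.86887967e-01],
       [-6.98831456e-04, -2.74859299e-01,  9.61484206e-01,
        -1.68220984e+02],
       [ 0.00000000e+00,  0.00000000e+00,  0.00000000e+00,
         1.00000000e+00]])}
```

```bash
python3 -m handwheel '[[-0.05,0.025,0.01,0,0,0,-1],[-0.1,0.05,0.02,0,0,0,-1],[-0.15,0.075,0.03,0,0,0,-1],[-0.2,0.1,0.04,0,0,0,-1],[-0.25,0.125,0.05,0,0,0,-1],[-0.3,0.15,0.06,0,0,0,-1],[-0.35,0.175,0.07,0,0,0,-1],[-0.402,0.201,0.08,0,0,0,-1],[-0.402,0.201,0.08,0,0,0,-1],[-0.402,0.201,0.08,0,0,0,-1]]'
python3 - <<'E'
from h import *
s=read_state(); im,d=get_image('wrist'); cv2.imwrite('pics/w1.png',im); np.savez('w1.npz',im=im,d=d)
print(s['position'],s['contact_force'],s['gripper_width'])
c=camera_model('wrist');H=np.linalg.inv(c['hand_eye']);M=np.eye(4)
q=H[:3,:3]@rel([530.8,-243.2,56],s)+H[:3,3]
print(q, c['K']@q/q[2])
E
```

```text
clock: 1.35
position: [530.7, -243.5, 125.2]
ee_rot: [-0.19, 0.982, 0.0, -0.001]
contact_force: [-0.5, -0.6, 1.0]
gripper_width: -0.2
grasp_force: 0.0
[ 530.65991253 -243.45712728  125.15886613] [-0.46858902 -0.57519089  0.96933095] -0.24201180675611686
[ -0.65123795   1.82777191 247.41196905] [316.87105946 203.23088633   1.        ]
```

View pics/w1.png

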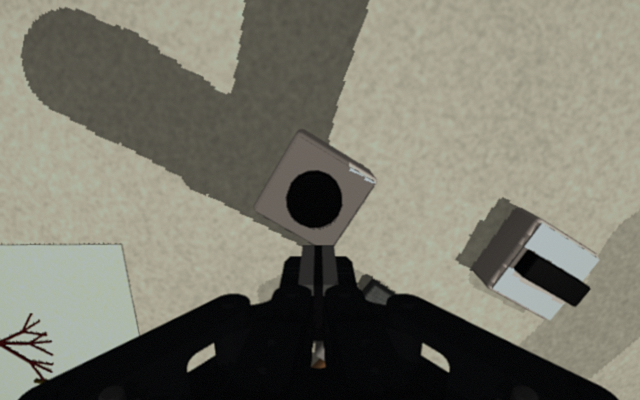

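The round key is at about (314,199), against a predicted (317,203), so it is about 2 mm off and the fingers are well over it. Descending with a 2 mm correction.

```bash
python3 -m handwheel '[[0.002,-0.001,0.03,0,0,0,-1],[0.002,-0.001,0.055,0,0,0,-1],[0.002,-0.001,0.064,0,0,0,-1],[0.002,-0.001,0.067,0,0,0,-1],[0.002,-0.001,0.07,0,0,0,-1],[0.002,-0.001,0.073,0,0,0,-1],[0.002,-0.001,0.076,0,0,0,-1],[0.002,-0.001,0.078,0,0,0,-1],[0.002,-0.001,0.078,0,0,0,-1]]'
```

```text
clock: 2.52
position: [529.5, -245.3, 47.5]
ee_rot: [-0.19, 0.982, 0.0, -0.0]
contact_force: [0.0, -0.2, 0.5]
gripper_width: -0.1
grasp_force: 0.0
```

```bash
python3 -m handwheel '[[0,0,0.0015,0,0,0,-1],[0,0,0.003,0,0,0,-1],[0,0,0.003,0,0,0,-1]]'; python3 - <<'E'
from h import *
s=read_state(); print(s['position'],s['contact_force'],s['wrist_torque'])
im,d=get_image('wrist'); cv2.imwrite('pics/w2.png',im); np.savez('w2.npz',im=im,d=d)
E
```

```text
clock: 2.9
position: [529.4, -245.3, 44.4]
ee_rot: [-0.19, 0.982, 0.0, -0.0]
contact_force: [0.1, -0.1, -0.2]
gripper_width: 0.2
grasp_force: 0.0
[ 529.44619671 -245.30129036   44.44094195] [ 0.12546236 -0.10593394 -0.18610456] [0.02385237 0.00201695 0.03942143]
```

View pics/w2.png

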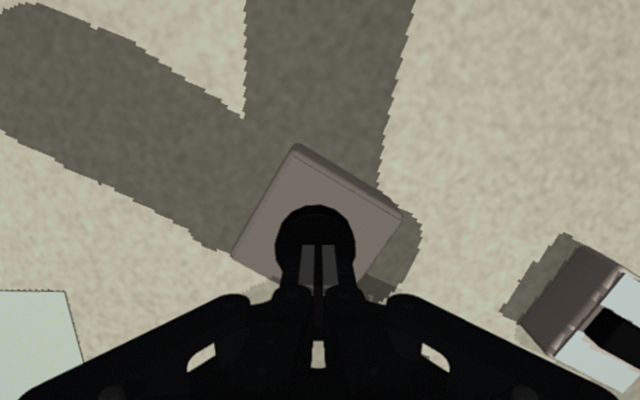

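The fingertips, near (319,245), are over the round key, but no force is felt yet. I'll check heights from depth.

```bash
python3 - <<'E'
from h import *
s=read_state()
def wz(d,u,v):
    c=camera_model('wrist'); H=c['hand_eye']; z=np.median(d[v-2:v+3,u-2:u+3]); p=cv2.undistortPoints(np.array([[(u,v)]],float),c['K'],c['dist'])[0,0]
    q=H[:3,:3]@(z*np.array([p[0],p[1],1]))+H[:3,3]
    return q.round(1),(R.from_quat(s['ee_rot']).apply(q)+s['position']).round(1)
d=np.load('w2.npz')['d']
for u,v in[(316,215),(316,225),(290,240),(345,240),(260,235),(375,225),(310,180),(450,100),(150,200),(308,250),(328,250),(308,262),(328,262)]: print((u,v),*wz(d,u,v))
E
```

```text
(316, 215) [17.2 -0.1 -9.7] [ 513.6 -251.8   54.3]
(316, 225) [ 12.3  -0.1 -10. ] [ 518.1 -250.    54.6]
(290, 240) [  4.8 -12.5 -10.2] [ 529.7 -258.7   54.7]
(345, 240) [  4.8  13.6 -10. ] [ 520.  -234.4   54.5]
(260, 235) [  1.5 -29.2   4.7] [ 539.  -273.    39.9]
(375, 225) [ 7.1 30.1  4.5] [ 511.7 -220.1   40.1]
(310, 180) [30.6 -3.1  4.7] [ 502.3 -259.6   39.9]
(450, 100) [69.3 77.4 44.6] [ 436.4 -199.3   -0. ]
(150, 200) [   8.9 -104.4   44.7] [ 5.601e+02 -3.456e+02 -2.000e-01]
(308, 250) [ 10.7  -3.2 -35.1] [ 520.8 -252.3   79.6]
(328, 250) [ 10.7   4.8 -35. ] [ 517.8 -244.8   79.6]
(308, 262) [ 10.7  -3.  -46.2] [ 520.7 -252.1   90.7]
(328, 262) [ 10.6   4.5 -46. ] [ 517.9 -245.1   90.6]
```

```bash
python3 - <<'E'
from h import *
d=np.load('w2.npz')['d'];im=np.load('w2.npz')['im'];d1=np.load('w1.npz')['d']
s=read_state();c=camera_model('wrist'); H=c['hand_eye']
def q(d,u,v):
    p=cv2.undistortPoints(np.array([[(u,v)]],float),c['K'],c['dist'])[0,0]
    return (H[:3,:3]@(d[v,u]*np.array([p[0],p[1],1]))+H[:3,3]).round(1)
for v in range(222,262,3): print(v,d[v,310],q(d,310,v),im[v,310],q(d,328,v),'|',q(d1,310,v))
i=np.linalg.inv(H)
for p in([11,-3,0],[11,-3,-10],[11,-3,-25]):
    r=i[:3,:3]@p+i[:3,3];print(p,(c['K']@r/r[2]).round())
E
```

```text
222 166.82362 [ 14.   -2.9 -10.6] [7 6 5] [13.7  5.5 -9.7] | [-14.8  -4.7  71.2]
225 168.01093 [12.3 -2.9 -9.8] [8 8 8] [ 12.4   5.5 -10.3] | [-16.3  -4.7  69.2]
228 169.2468 [10.5 -3.  -9.1] [7 6 6] [ 11.    5.5 -10.5] | [-24.1  -5.1  84.3]
231 168.16739 [  9.5  -2.9 -10.5] [7 4 6] [  9.8   5.5 -11.2] | [-27.   -5.1  85.5]
234 169.12863 [ 7.8 -3.  -9.9] [9 8 6] [ 7.8  5.5 -9.9] | [-29.2  -5.1  84.9]
237 170.21457 [ 6.  -3.  -9.3] [5 5 5] [ 6.   5.6 -9.3] | [-31.8  -5.1  85.4]
240 169.65732 [  4.9  -3.  -10.2] [4 4 4] [  5.2   5.5 -11. ] | [-34.2  -5.1  85.3]
243 168.9132 [  3.8  -3.  -11.3] [2 4 1] [ 3.1  5.6 -9.7] | [-53.   -6.  124.2]
246 146.98438 [ 11.1  -2.5 -32. ] [46 47 48] [  69.5    0.6 -168.2] | [ 11.   -2.5 -31.8]
249 144.60815 [ 10.9  -2.4 -34.6] [47 47 48] [ 10.9   4.8 -34.6] | [ 10.8  -2.5 -34.4]
252 142.28233 [ 10.7  -2.4 -37. ] [46 48 48] [ 10.8   4.8 -37.4] | [ 11.   -2.4 -37.7]
255 139.34332 [ 10.8  -2.3 -40.1] [46 48 49] [ 11.    4.7 -40.6] | [ 10.6  -2.3 -39.8]
258 137.67973 [ 10.4  -2.3 -41.9] [48 48 50] [ 10.8   4.6 -42.8] | [  9.8  -2.3 -40.7]
261 0.0 [  69.5    0.6 -168.2] [47 49 50] [ 11.4   4.5 -46.8] | [ 10.6  -2.2 -45. ]
[11, -3, 0] [310. 221.   1.]
[11, -3, -10] [310. 228.   1.]
[11, -3, -25] [309. 240.   1.]
```

Depth puts the key top at z≈54.5, and the real fingertips about 31 mm behind the reported TCP. They are still about 20 mm above the key. I'll go on down by force feedback.

```bash
python3 -m handwheel '[[0,0,0.01,0,0,0,-1],[0,0,0.016,0,0,0,-1],[0,0,0.018,0,0,0,-1],[0,0,0.02,0,0,0,-1],[0,0,0.022,0,0,0,-1],[0,0,0.024,0,0,0,-1],[0,0,0.024,0,0,0,-1]]'; python3 - <<'E'
from h import *
s=read_state(); print(s['position'],s['contact_force'],s['wrist_torque'])
im,d=get_image('wrist'); cv2.imwrite('pics/w3.png',im); np.savez('w3.npz',im=im,d=d)
c=camera_model('wrist'); H=c['hand_eye']
for u,v in((316,222),(340,225),(255,240),(310,250)):
    p=cv2.undistortPoints(np.array([[(u,v)]],float),c['K'],c['dist'])[0,0]
    q=H[:3,:3]@(np.median(d[v-1:v+2,u-1:u+2])*np.array([p[0],p[1],1]))+H[:3,3]
    print(q,R.from_quat(s['ee_rot']).apply(q)+s['position'])
E
```

```text
clock: 3.82
position: [529.4, -245.3, 20.4]
ee_rot: [-0.19, 0.982, 0.0, -0.0]
contact_force: [-0.6, 0.4, 2.7]
gripper_width: -0.3
grasp_force: 1.0
[ 529.42840401 -245.31822989   20.44024177] [-0.62343372  0.38862998  2.72729922] [ 0.1285237   0.4023246  -0.01009787]
[ 18.22122625  -0.06561254 -22.54194908] [ 512.55009515 -252.1689092    42.98681009]
[ 15.89441741  10.47351207 -19.8952827 ] [ 510.78192419 -241.5215751    40.34108186]
[  8.60750862 -27.36667033 -19.51705983] [ 531.64260834 -273.92226479   39.95551683]
[ 10.79389504  -2.43346557 -35.34557991] [ 520.32858376 -251.5995024    55.78820962]
```

View pics/w3.png

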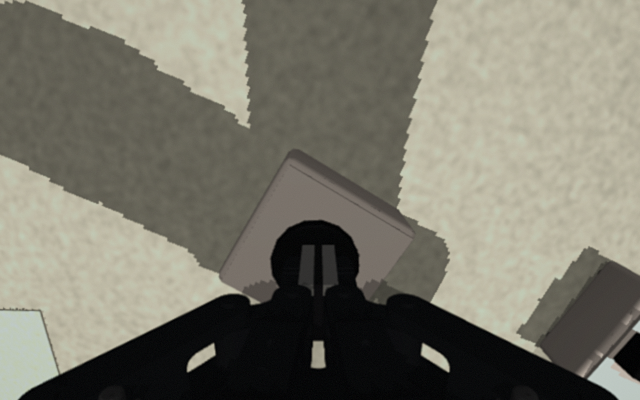

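Contact has begun (2.7 N), with the fingertips on the round key at about (316,250). Pressing on in small steps.

```bash
python3 -m handwheel '[[0,0,0.0015,0,0,0,-1],[0,0,0.003,0,0,0,-1],[0,0,0.0045,0,0,0,-1],[0,0,0.006,0,0,0,-1],[0,0,0.006,0,0,0,-1]]';python3 -m handwheel '[[0,0,0.001,0,0,0,-1],[0,0,0.002,0,0,0,-1],[0,0,0.002,0,0,0,-1]]'
```

```text
clock: 4.5
position: [529.9, -245.6, 16.7]
ee_rot: [-0.19, 0.982, -0.001, 0.0]
contact_force: [-4.5, 2.5, 14.0]
gripper_width: 0.3
grasp_force: 7.0
clock: 4.88
position: [530.0, -245.6, 15.6]
ee_rot: [-0.19, 0.982, -0.001, 0.0]
contact_force: [-6.2, 3.6, 18.3]
gripper_width: -0.3
grasp_force: 9.2
```

The force (18 N, with side load) doesn't match the key, so I'm looking before going on.

```bash
python3 - <<'E'
from h import *
s=read_state(); print(s['contact_force'],s['wrist_torque'])
im,d=get_image('wrist'); np.savez('w4.npz',im=im,d=d)
c=camera_model('scene'); uv=cv2.projectPoints(np.array([[530.,-245,50]]),c['rvec'],c['tvec'],c['K'],c['dist'])[0].ravel().astype(int);print(uv)
si,sd=get_image('scene'); np.savez('s4.npz',im=si,d=sd)
cr=si[max(0,uv[1]-75):uv[1]+50,max(0,uv[0]-65):uv[0]+65]
a=cv2.resize(cr,None,fx=4,fy=4,interpolation=cv2.INTER_CUBIC)
cv2.imwrite('pics/s4.png',a)
H=camera_model('wrist')['hand_eye'];c=camera_model('wrist')
for nm in('w3','w4'):
  d=np.load(nm+'.npz')['d']
  for u,v in((316,230),(316,238),(285,245),(350,245),(260,232),(310,180),(360,200)):
    p=cv2.undistortPoints(np.array([[(u,v)]],float),c['K'],c['dist'])[0,0]
    q=H[:3,:3]@(np.median(d[v-1:v+2,u-1:u+2])*np.array([p[0],p[1],1]))+H[:3,3]
    print(nm,u,v,(q).round(1), 'worldz',(R.from_quat(s['ee_rot']).apply(q)[2]+(20.44 if nm=='w3' else s['position'][2])).round(1))
E
```

```text
[-6.17558771  3.62453502 18.32741829] [1.06640209 1.76993114 0.05682211]
[177 169]
w3 316 230 [ 15.6  -0.1 -25.4] worldz 45.8
w3 316 238 [ 12.   -0.1 -25.4] worldz 45.8
w3 285 245 [  8.6 -13.5 -25. ] worldz 45.5
w3 350 245 [  8.6  14.6 -25.2] worldz 45.6
w3 260 232 [ 12.5 -24.9 -19.6] worldz 40.1
w3 310 180 [ 36.1  -2.6 -19.9] worldz 40.3
w3 360 200 [ 26.1  19.4 -15.7] worldz 36.1
w4 316 230 [ 15.7  -0.1 -25.5] worldz 41.1
w4 316 238 [ 12.1  -0.1 -25.8] worldz 41.3
w4 285 245 [  8.7 -13.4 -25.5] worldz 41.0
w4 350 245 [  8.6  14.6 -25.2] worldz 40.7
w4 260 232 [ 14.2 -24.1 -24.2] worldz 39.8
w4 310 180 [ 37.1  -2.5 -24.2] worldz 39.8
w4 360 200 [ 27.5  18.8 -20.4] worldz 35.9
```

View pics/s4.png

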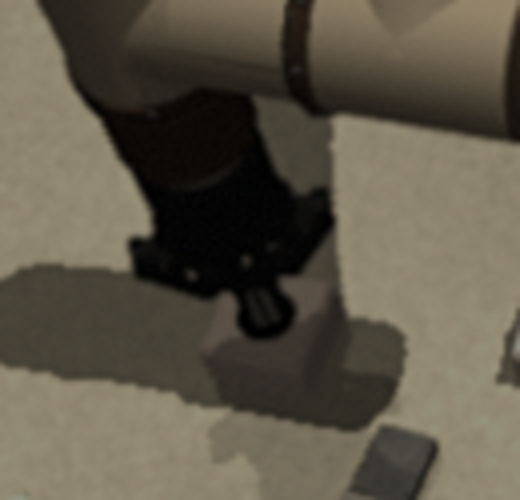

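Depth shows the mains key at 45.8 mm on the previous picture, so its stem was already at its stop. The effective tip sits about 25.4 mm behind the reported TCP, and the extra push only compressed the cap spring (now 41 mm). Mains is in. I'll lift off and go over to the fan, with less force this time.

```bash
python3 -m handwheel '[[0,0,-0.008,0,0,0,-1],[0,0,-0.03,0,0,0,-1],[0,0,-0.09,0,0,0,-1],[0,0,-0.09,0,0,0,-1]]'
python3 - <<'E'
from h import *
s=read_state(); im,d=get_image('wrist'); np.savez('w5.npz',im=im,d=d)
c=camera_model('wrist'); H=c['hand_eye']
def cen(im,u,v,r=60,t=25):
    g=(im.max(2)[v-r:v+r,u-r:u+r]<t).astype(np.uint8);k,l,st,ce=cv2.connectedComponentsWithStats(g);i=l[r,r];return ce[i]+[u-r,v-r],st[i]
r=H[:3,:3].T@(rel([529.5,-245,46],s)-H[:3,3]); uv=(c['K']@r/r[2])[:2]; u,v=uv.astype(int); print(uv, s['position'])
print(cen(im,u,v))
for a,b in((u,v),(u-8,v-8)):
    p=cv2.undistortPoints(np.array([[(a,b)]],float),c['K'],c['dist'])[0,0]
    q=H[:3,:3]@(np.median(d[b-1:b+2,a-1:a+2])*np.array([p[0],p[1],1]))+H[:3,3]; print(R.from_quat(s['ee_rot']).apply(q)+s['position'])
print('fan',rel([459.3,208.1,56],s),'lamp',rel([521.2,-47.8,56],s))
cv2.imwrite('pics/w5.png',im)
E
```

```text
clock: 5.48
position: [533.8, -246.5, 107.7]
ee_rot: [-0.19, 0.982, -0.003, 0.006]
contact_force: [-0.3, 0.2, 0.8]
gripper_width: -0.2
grasp_force: 0.0
[321.7712106  200.11795077] [ 533.81661786 -246.45218598  107.69216642]
(array([320.534219  , 199.47181965]), array([  32,   32,   56,   56, 2484], dtype=int32))
[ 529.67860261 -245.48258667   45.7754273 ]
[ 526.52364857 -252.49325942   45.85720749]
fan [-100.15097942  449.86805829   49.30524957] lamp [-61.98348708 189.37398831  50.88703164]
```

View pics/w5.png

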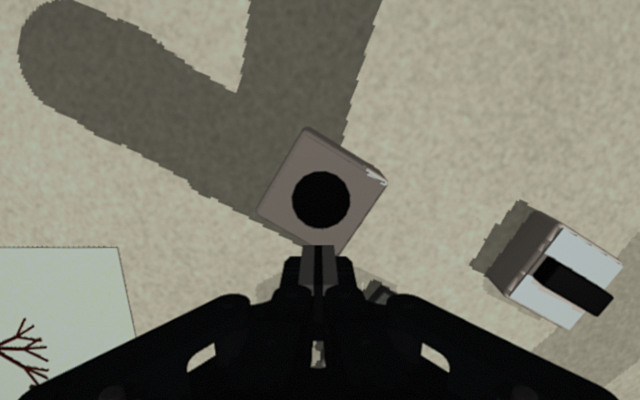

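The mains key stands at 45.8 mm, so it is latched in; it is at (320,199) and the box has not visibly moved. Now over to the fan.

```bash
python3 -m handwheel '[[-0.011,0.05,0,0,0,0,-1],[-0.023,0.1,0,0,0,0,-1],[-0.034,0.15,0,0,0,0,-1],[-0.046,0.2,0,0,0,0,-1],[-0.057,0.25,0,0,0,0,-1],[-0.069,0.3,0,0,0,0,-1],[-0.08,0.35,0,0,0,0,-1],[-0.092,0.4,0,0,0,0,-1],[-0.102,0.446,0,0,0,0,-1],[-0.102,0.446,0,0,0,0,-1]]'
python3 -m handwheel '[[0,0,0,0,0,0,-1],[0,0,0,0,0,0,-1]]'
python3 - <<'E'
from h import *
s=read_state(); im,d=get_image('wrist'); np.savez('w6.npz',im=im,d=d)
print(s['position'],s['ee_rot'],s['contact_force'])
cv2.imwrite('pics/w6.png',im)
c=camera_model('wrist'); H=c['hand_eye']
r=H[:3,:3].T@(rel([458.5,207,56],s)-H[:3,3]); uv=(c['K']@r/r[2])[:2]; u,v=uv.astype(int)
R0=60;g=(im.max(2)[v-R0:v+R0,u-R0:u+R0]<25).astype(np.uint8);k,l,st,ce=cv2.connectedComponentsWithStats(g);i=l[R0,R0];cc=ce[i]+[u-R0,v-R0]
a,b=cc.astype(int);p=cv2.undistortPoints(np.array([[cc]],float),c['K'],c['dist'])[0,0]
q=H[:3,:3]@(np.median(d[b-1:b+2,a-1:a+2])*np.array([p[0],p[1],1]))+H[:3,3]; print(uv,cc,st[i],q,R.from_quat(s['ee_rot']).apply(q)+s['position'])
E
```

```text
clock: 6.78
position: [457.4, 209.1, 101.4]
ee_rot: [-0.192, 0.981, -0.0, -0.0]
contact_force: [-0.2, -0.2, 0.2]
gripper_width: -0.3
grasp_force: 0.0
clock: 7.02
position: [457.9, 205.4, 102.1]
ee_rot: [-0.189, 0.982, -0.0, -0.001]
contact_force: [0.2, 0.9, 1.8]
gripper_width: 0.3
grasp_force: 0.0
[457.8738606  205.36734948 102.06011806] [-1.88959860e-01  9.81984624e-01 -2.61493201e-04 -5.49186801e-04] [0.18829283 0.86536769 1.7724905 ]
[318.64565983 215.00679612] [322.47188347 216.6947832 ] [  31   23   69   97 2952] [-2.49258171  3.71784109 46.44717357] [458.76320011 209.71122385  55.60890635]
```

View pics/w6.png

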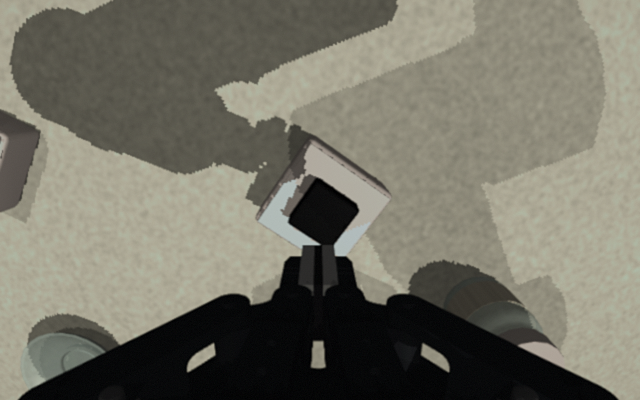

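The square key's centre is at about (324,211). Its top is at 55.6 mm and it is about 3–4 mm to tool +y, with no obstacles near. I'll descend until it is almost fully in.

```bash
python3 -m handwheel '[[0,0.003,0.03,0,0,0,-1],[0,0.003,0.06,0,0,0,-1],[0,0.003,0.068,0,0,0,-1],[0,0.003,0.071,0,0,0,-1],[0,0.003,0.074,0,0,0,-1],[0,0.003,0.076,0,0,0,-1],[0,0.003,0.078,0,0,0,-1],[0,0.003,0.08,0,0,0,-1],[0,0.003,0.081,0,0,0,-1],[0,0.003,0.081,0,0,0,-1]]'
```

```text
clock: 8.32
position: [457.4, 209.8, 21.7]
ee_rot: [-0.19, 0.982, 0.0, 0.001]
contact_force: [1.9, -1.0, 2.5]
gripper_width: -0.1
grasp_force: 1.2
```

```bash
python3 -m handwheel '[[0,0,0.001,0,0,0,-1],[0,0,0.002,0,0,0,-1],[0,0,0.003,0,0,0,-1],[0,0,0.003,0,0,0,-1]]'
python3 - <<'E'
from h import *
s=read_state(); im,d=get_image('wrist'); np.savez('w7.npz',im=im,d=d);print(s['contact_force'])
c=camera_model('wrist'); H=c['hand_eye']
for u,v in((320,232),(330,238),(310,238),(310,190)):
    p=cv2.undistortPoints(np.array([[(u,v)]],float),c['K'],c['dist'])[0,0]
    q=H[:3,:3]@(np.median(d[v-1:v+2,u-1:u+2])*np.array([p[0],p[1],1]))+H[:3,3];print(R.from_quat(s['ee_rot']).apply(q)+s['position'],im[v,u])
E
```

```text
clock: 8.82
position: [457.3, 209.8, 19.0]
ee_rot: [-0.19, 0.982, 0.0, 0.0]
contact_force: [1.6, 0.1, 4.6]
gripper_width: 0.5
grasp_force: 2.7
[1.63181737 0.0858064  4.56757351]
[443.10363494 205.8183432   44.11608973] [4 3 3]
[443.95936891 210.77911443  44.37514806] [4 5 3]
[447.04136401 202.80079183  44.66268794] [7 6 6]
[428.49164917 195.36799119  40.12039562] [195 196 186]
```

The fan cap is at 44.2 mm, pressed slightly past the stop. I'll lift and move to the lamp.

```bash
python3 -m handwheel '[[0,0,-0.008,0,0,0,-1],[0,0,-0.04,0,0,0,-1],[0,0,-0.085,0,0,0,-1],[0,0,-0.085,0,0,0,-1]]'
python3 - <<'E'
from h import *
s=read_state(); im,d=get_image('wrist');print(s['position'])
c=camera_model('wrist'); H=c['hand_eye']
for u,v in((324,205),(320,215),(330,210)):
    p=cv2.undistortPoints(np.array([[(u,v)]],float),c['K'],c['dist'])[0,0]
    q=H[:3,:3]@(np.median(d[v-1:v+2,u-1:u+2])*np.array([p[0],p[1],1]))+H[:3,3];print(R.from_quat(s['ee_rot']).apply(q)+s['position'],im[v,u])
E
python3 -m handwheel '[[0.008,-0.053,0,0,0,0,-1],[0.015,-0.106,0,0,0,0,-1],[0.023,-0.16,0,0,0,0,-1],[0.03,-0.212,0,0,0,0,-1],[0.038,-0.264,0,0,0,0,-1],[0.038,-0.264,0,0,0,0,-1],[0.038,-0.264,0,0,0,0,-1],[0.038,-0.264,0,0,0,0,-1]]'
python3 - <<'E'
from h import *
s=read_state(); im,d=get_image('wrist'); np.savez('w8.npz',im=im,d=d);print(s['position'])
cv2.imwrite('pics/w8.png',im)
c=camera_model('wrist'); H=c['hand_eye']
r=H[:3,:3].T@(rel([520.3,-49,56],s)-H[:3,3]);print(c['K']@r/r[2])
E
```

```text
clock: 9.38
position: [457.8, 210.3, 106.5]
ee_rot: [-0.19, 0.982, 0.001, 0.002]
contact_force: [0.1, 0.2, -0.3]
gripper_width: 0.3
grasp_force: 0.0
[457.77677152 210.29472047 106.52833444]
[455.36568956 214.75536263  45.56685507] [14 13 13]
[462.72938755 214.84482676  46.08783917] [13 14 16]
[456.91770992 219.70921107  46.25948378] [12 13 12]
clock: 10.42
position: [519.3, -48.9, 103.0]
ee_rot: [-0.19, 0.982, 0.0, -0.001]
contact_force: [0.9, -0.0, 0.3]
gripper_width: 0.1
grasp_force: 0.0
[519.2964751  -48.91591759 103.03158267]
[315.83124849 214.11213739   1.        ]
```

View pics/w8.png

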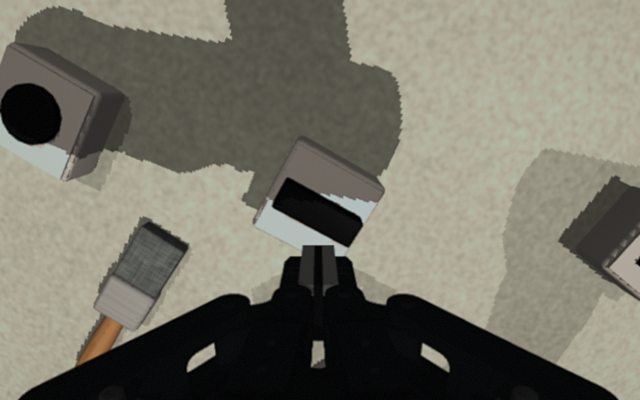

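The fan key is latched at 46 mm. The bar key's centre is at about (318,212), within 1–2 mm of the prediction. Pressing the lamp.

```bash
python3 -m handwheel '[[0.001,0,0.03,0,0,0,-1],[0.001,0,0.06,0,0,0,-1],[0.001,0,0.069,0,0,0,-1],[0.001,0,0.072,0,0,0,-1],[0.001,0,0.075,0,0,0,-1],[0.001,0,0.077,0,0,0,-1],[0.001,0,0.079,0,0,0,-1],[0.001,0,0.081,0,0,0,-1],[0.001,0,0.082,0,0,0,-1],[0.001,0,0.082,0,0,0,-1]]'; python3 -m handwheel '[[0,0,0.001,0,0,0,-1],[0,0,0.002,0,0,0,-1],[0,0,0.002,0,0,0,-1]]'
```

```text
clock: 11.72
position: [519.8, -50.1, 21.8]
ee_rot: [-0.19, 0.982, -0.0, 0.001]
contact_force: [1.3, 0.7, 3.7]
gripper_width: 0.0
grasp_force: 1.2
clock: 12.1
position: [519.5, -50.2, 19.7]
ee_rot: [-0.19, 0.982, -0.0, 0.0]
contact_force: [2.2, 0.1, 2.5]
gripper_width: 0.1
grasp_force: 1.3
```

```bash
python3 -m handwheel '[[0,0,0.001,0,0,0,-1],[0,0,0.0015,0,0,0,-1],[0,0,0.0015,0,0,0,-1]]'; python3 -m handwheel '[[0,0,-0.008,0,0,0,-1],[0,0,-0.04,0,0,0,-1],[0,0,-0.1,0,0,0,-1],[0,0,-0.1,0,0,0,-1],[0,0,-0.1,0,0,0,-1],[0,0,-0.1,0,0,0,-1]]'
python3 - <<'E'
from h import *
s=read_state(); im,d=get_image('wrist');print(s['position'])
cv2.imwrite('pics/w9.png',im)
c=camera_model('wrist'); H=c['hand_eye']
r=H[:3,:3].T@(rel([519.5,-50,46],s)-H[:3,3]);a=(c['K']@r/r[2])[:2].astype(int)
t,_=get_image('top'); cv2.imwrite('pics/top9.png',t)
for u,v in(a,a+[10,5],a-[10,5]):
    p=cv2.undistortPoints(np.array([[(u,v)]],float),c['K'],c['dist'])[0,0]
    q=H[:3,:3]@(np.median(d[v-1:v+2,u-1:u+2])*np.array([p[0],p[1],1]))+H[:3,3];print(u,v,R.from_quat(s['ee_rot']).apply(q)+s['position'],im[v,u])
E
```

```text
clock: 12.48
position: [519.5, -50.2, 18.7]
ee_rot: [-0.19, 0.982, -0.0, 0.0]
contact_force: [0.9, 1.2, 5.6]
gripper_width: -0.2
grasp_force: 3.2
clock: 13.22
position: [517.4, -50.5, 116.4]
ee_rot: [-0.189, 0.982, 0.0, -0.002]
contact_force: [0.1, -0.1, 0.1]
gripper_width: -0.5
grasp_force: 0.0
[517.36336962 -50.47343217 116.4021601 ]
316 205 [519.07224131 -50.20449022  45.86027321] [11 12 12]
326 210 [519.84214933 -42.37164959  45.90486022] [15 15 15]
306 200 [518.30387017 -57.97909041  45.83346577] [13 12 12]
```

View pics/top9.png

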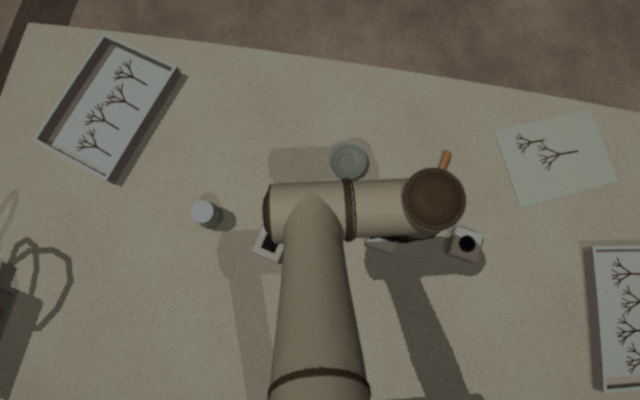

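The lamp key stands at 45.9 mm, so all three keys are fully in. The boxes, jar (207,213), dish (349,161) and brush are in place, and the arm is clear.

```bash
python3 -c "from bench import *; print(job_done())"
```

```text
the job is handed in; nothing more can be done
None
```

I pressed mains, fan and lamp in that order and handed the job in at about 13 s; all three keys measured about 46 mm (fully in) after I let go, nothing was seen to have moved, and the mains press was firmer than needed, at about 18 N.

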